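# Lock the inspection camera and present the full-arch model

### The arm

A 7-joint arm with a two-finger parallel gripper is mounted at the origin on the work surface. World frame = base frame: x ahead of the robot, y to its left, z up, the work surface at z = 0. Lengths are in m, angles in rad, forces in N, time in s.
With the tool pointing down it reaches from about 0.4 to 0.925 m from the base axis. Payload 4.1 kg.
Tool frame: the origin (TCP) lies at the very end of the fingers, on their centre line; the grasp point (between the pads) lies 19 mm behind it; z points along the fingers, y is the line along which they close (so a half turn about z gives the same grasp; the last joint's range is limited). The gripper opens to 85 mm and grips with 20 to 120 N. Pads are 22 mm wide; open, the fingers measure 114 mm over their backs; the gripper's body (76 mm by 85 mm) begins 54 mm behind the grasp point. The pads swing forward as they close: fully open they stand 13 mm farther back than shut.
Start: joints at [1.221, 0.398, 0.045, 1.537, -0.019, 1.207, -0.051], TCP at [0.161, -0.63, 0.231] pointing down, gripper open.
Joint ranges: [-2.82, 2.82], [-0.49, 2.23], [-1.37, 1.46], [0, 2.46], [-1.36, 4.5], [0.23, 2], [-2.94, 2.94]. Speed limits (rad/s): [2.57, 2.57, 3.14, 3.14, 3.14, 3.14, 3.14].

### API

Orientations are given as a unit quaternion [x, y, z, w].
In Python, from rig import ctrl gives the robot as it stands.
- The arm moves only by the shell command python3 -m handwheel 'ROWS' [FORCE]. ROWS is JSON, a list of rows, each a list of 3 entries, a list of its own where there are three numbers: the shift along the world's x, y, z each as a share of 0.3 m, from -1 to 1, then the turn, a rotation vector about the world's x, y, z each as a share of 0.5 rad, from -1 to 1, then the opening, from 0 (shut) to 1 (fully open). In form: [[[tx, ty, tz], [rx, ry, rz], fingers], ...]. A call has 1 to 12 rows; each row is the pose to reach, as a shift and turn from the pose commanded when the call began; what a row does not reach only later rows make up. A row lasts 1/10 s, in which the tool goes at most 50 mm and 8.59 degrees, less where a joint would pass 70% of its speed; a pose out of reach is approached as far as the arm can. A call with a number of a shift or a turn outside -1 to 1 is refused whole. A call with a gripper value outside its range is refused whole. The fingers move at their own pace and stop on an object; FORCE is the grip in N (left out, the last holds). Time passes only in rows, so rows that repeat a pose let the fingers close. It gives the time, the measured TCP pose, the force, the opening and the grip force at its end, in the units of the state.
- ctrl.observe(): the state, without advancing time (a new reading comes with each control period).
- ctrl.snapshot(name): name is "scene" or "top" or "wrist"; returns a dict with "frame" (400x640x3 uint8, red, green, blue), "z_map" (400x640 float32, m along the optical axis (not along the pixel's ray), 0 where there is no reading), "vfov" (degrees; the focal length in pixels is half the picture's height over the tangent of half this angle, whatever the lens; pixels are square), "cx", "cy" (the principal point, pixels), "distortion" ([k1, k2, p1, p2, k3] as OpenCV has them; the pictures are not rectified), "position" and "attitude" of the camera in the world. Camera axes: x right, y down, z forward; pixel columns grow to the right and rows downward; lengths in m; the calibration is good to about 2 mm. A picture is of the moment at which its call begins.
- ctrl.job_done(): hands the job in; it is judged then, once.
The state is a dict: "time_s": time; "joints": joint angles; "qd": joint speeds; "joint_efforts": joint torques, N m; "eef_pos": TCP position; "eef_rot": TCP orientation; "contact_force": force on the tool from outside, world axes, zero at the start; "torque": the same for the moment, N m; "width": finger opening in m; "grip_force": force on a finger pad.
Only numpy, scipy, OpenCV 4.12 (cv2) and the standard library are available. Lean on these libraries where they do the work, as an engineer would, in place of code of your own. Each camera call takes 0.05 s, during which the arm holds its last target. There are 200 camera calls.

### The job

At the dental bench, first turn the lock collar on top of the inspection camera's column until its arm lies over the fixed locking mark, so that the camera cannot swivel. Then pick up the stone model that has the full horseshoe of teeth and hold it in the air on the lens axis, its middle 115 mm in front of the lens, teeth upward and its front (incisor side) squarely facing the lens - the camera looks down at a slant, so the model is tipped back by the same slant. Finish while holding it still there: do not put it down or let go, and leave the other two models, the jar and the bur block where they stand.

Things in the scene. Friction and masses are not known exactly. Their poses are not given: they have to be found in the camera images.
- collar (a joint): lock collar, a knurled steel ring (diameter 48, 16 mm high) on the camera stand's vertical column; grows as it turns clockwise seen from above; starts at 0 to 0.5 rad, locked mark at 1.2 rad, stops at -0.1 and 1.8 rad (it can overshoot the mark). Light friction, about 1.5 N at the pin; stays where left. A flat arm (out to 51 mm, top 262 mm above the table) carries the pin
- pin (a point): centre of the top of the upright black grip pin (12 mm diameter, top 296 mm above the table, 42 mm from the axis, free for 34 mm below its top) on the collar's arm; moves with the collar
- collar_axis (a point): on the collar's vertical turning axis, at the collar's flat top, 266 mm above the table
- lock_mark (a point): the locking mark: a fixed dark radial bar (6 mm wide, reaching from 28 to 60 mm from the axis) on the flange under the collar; this point is on its top, 42 mm from the axis, 249 mm above the table. Locked: the pin stands straight above this point
- cam_head: grey camera head (70 x 62 x 50 mm) with a black lens barrel on its front, fixed on the column of the stand (130 mm square dark base plate, fixed to the table). Origin: centre of the grey box. Its -x axis is the direction the lens looks, slanting down 0.35 rad (20 degrees); y is level
- lens (a point): centre of the lens's front glass, 75 mm in front of the head's origin; the barrel is 52 mm in diameter
- focus (a point): the point in the air on the lens axis 115 mm in front of the lens glass, about 140 mm above the table, where the middle of the model must be held (axes as cam_head)
- cast: full-arch model, cream dental stone, 0.08 to 0.15 kg: plinth 44 (x) by 54 (y) by 18 mm high with a horseshoe of 12 teeth on top (30 mm in all). Origin: centre of its underside; z up; its front (incisors, narrower end) looks to -x, the horseshoe opens to +x. Grip its flat sides at y = -27 and +27 mm, from x = -12 to +22 mm; the teeth stand inside them. Stands on a 3 mm mat
- cast_center (a point): the middle of the full-arch model: 15 mm above its underside centre
- cast_front (a point): middle of the full-arch model's front face: 22 mm in front (-x) of cast_center
- edent: another stone model on a plinth of the same size, with a low smooth ridge and no teeth (height 24 mm); origin under its centre. Leave alone
- quad: small stone model, 46 x 28 x 18 mm block with one straight row of 5 teeth (height 29 mm); origin under its centre. Leave alone
- jar: small jar, diameter 46, height 50 mm, on the mat; origin under its centre. Leave alone
- burblock: aluminium bur block 50 x 34 x 18 mm with thin burs standing up to 43 mm, on the mat; origin under its centre. Leave alone
Things that resemble listed ones, but are neither listed nor needed, are in the scene too. Leave any red look-alike of the cast alone.

How it is judged:
By the outcome, as a careful person would: the job done as asked, in the order asked, and still so for the second after the job is handed in, while the arm keeps its last pose, push and grip.
It also fails if it takes over 58 s, if anything falls off the work surface, if the arm or the gripper's body presses on something with over 40 N, if the wrist force passes 120 N, or if a joint passes its speed limit or range.

## Working session

There is one attempt and no reset: what is moved stays moved. The work goes in short steps, Python scripts to look and compute and a shell command to move; the robot and the scene stay as the last step left them, time stands still between calls to the robot, and variables do not carry over. Pictures are saved under pics/ and viewed, at most 10 in all, crops included, and the job is handed in when it is done.

```bash
mkdir -p pics && cat > h.py <<'E'
import numpy as np, cv2
from scipy.spatial.transform import Rotation as R
from rig import ctrl
def snap(n,f=None):
    s=ctrl.snapshot(n); np.save(f'pics/{f or n}.npy',s,allow_pickle=True)
    cv2.imwrite(f'pics/{f or n}.png',cv2.cvtColor(s['frame'],cv2.COLOR_RGB2BGR)); return s
def load(f): return np.load(f'pics/{f}.npy',allow_pickle=True).item()
def rot(s):
    a=np.array(s['attitude'],float)
    return R.from_quat(a).as_matrix() if a.size==4 else a.reshape(3,3)
def K(s):
    f=200/np.tan(np.radians(s['vfov'])/2); return np.array([[f,0,s['cx']],[0,f,s['cy']],[0,0,1.]])
def ray(s,uv):
    p=cv2.undistortPoints(np.array(uv,float).reshape(-1,1,2),K(s),np.array(s['distortion'],float))[:,0]
    return np.c_[p,np.ones(len(p))]
def atz(s,uv,z): # intersect with plane z
    d=ray(s,uv)@rot(s).T; o=np.array(s['position']); return o+d*((z-o[2])/d[:,2])[:,None]
def dep(s,uv):
    uv=np.array(uv).reshape(-1,2); z=np.array([s['z_map'][int(round(v)),int(round(u))] for u,v in uv])
    return np.array(s['position'])+(ray(s,uv)*z[:,None])@rot(s).T
def proj(s,P):
    r=rot(s).T; return cv2.projectPoints(np.array(P,float).reshape(-1,1,3),cv2.Rodrigues(r)[0],-r@np.array(s['position']),K(s),np.array(s['distortion'],float))[0][:,0]
def cloud(s):
    v,u=np.mgrid[0:400,0:640]; uv=np.c_[u.ravel(),v.ravel()]
    P=np.array(s['position'])+(ray(s,uv)*s['z_map'].reshape(-1,1))@rot(s).T
    P[s['z_map'].ravel()==0]=np.nan; return P.reshape(400,640,3)
E
python3 - <<'E'
from h import *
for n in('scene','top'):
    s=snap(n); print(n,s['position'],s['attitude'],s['vfov'],s['distortion'])
print(ctrl.observe())
E
```

```text
scene [1.19392244 0.59521925 1.34098074] [ 0.38280988  0.8661439  -0.29269842 -0.13258575] 42.066708037537026 [-0.10407799  0.          0.          0.          0.        ]
top [3.09312037e-01 1.15541809e-04 1.27931639e+00] [ 0.71474829 -0.69377309  0.06683507 -0.05785213] 48.27932065138226 [0.0135304 0.        0.        0.        0.       ]
{'time_s': 0.1, 'joints': array([ 1.22099337,  0.39916187,  0.04503355,  1.53776439, -0.01870723,
        1.20689608, -0.05073783]), 'qd': array([ 0.0008441 , -0.00134391, -0.00126134, -0.00222948, -0.0002778 ,
        0.0009717 ,  0.00041348]), 'joint_efforts': array([ 3.85039224e-03, -4.76264584e+01,  1.37015093e+00, -2.54952532e+01,
        1.19281685e-02,  5.01575312e-03, -2.49494155e-05]), 'eef_pos': array([ 0.16120309, -0.62910009,  0.23033434]), 'eef_rot': array([ 9.92142500e-01,  1.25109720e-01, -1.71773873e-04, -8.87613543e-04]), 'contact_force': array([ 0.23119958, -0.37564572, -0.36462484]), 'torque': array([-0.02616219, -0.05226184, -0.03410186]), 'grip_force': 0.0, 'width': 0.0850838446380337}
```

View pics/scene.png

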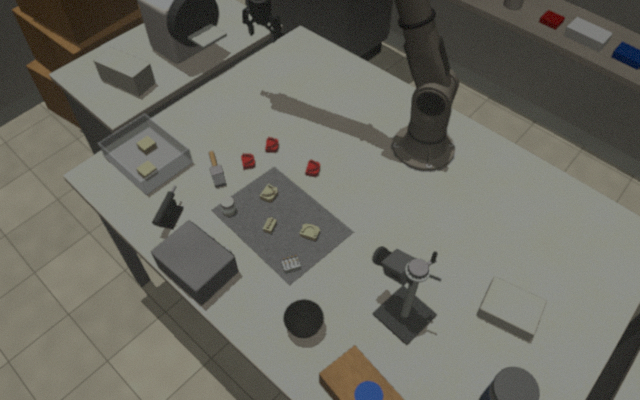

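View pics/top.png

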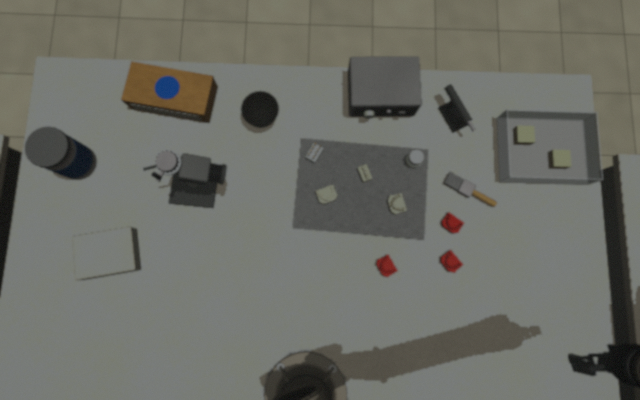

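Top view: camera stand with collar at about (167,160), pin near (150,167). On the mat are two cream models, at (326,194) and (397,204), the quad (365,173), the bur block (314,152) and the jar (414,157). Red look-alikes are off the mat. I'll make an enlarged montage of both candidates and the collar.

```bash
python3 - <<'E'
from h import *
a=cv2.imread('pics/top.png'); b=cv2.imread('pics/scene.png')
def crop(im,u,v,w=50,h=37): return cv2.convertScaleAbs(cv2.resize(im[v:v+h,u:u+w],(400,296),interpolation=cv2.INTER_CUBIC),alpha=1.3)
m=np.vstack([np.hstack([crop(a,140,142),crop(a,372,186)]),np.hstack([crop(b,395,245),crop(b,255,180,80,59)])])
cv2.imwrite('pics/m1.png',m)
for n in('top','scene'):
    s=load(n);C=cloud(s)
    # heights of collar parts
    for lo,hi in((.285,.31),(.255,.275)):
        k=(C[...,2]>lo)&(C[...,2]<hi)&(C[...,0]>.3)&(C[...,0]<.9)&(C[...,1]>.1)&(C[...,1]<.7)
        v,u=np.nonzero(k); print(n,lo,k.sum(),C[k].mean(0) if k.any() else'',np.c_[u,v].mean(0) if k.any() else '')
s=load('top'); print(dep(s,[(326,194),(397,204),(365,173),(340,220)]).round(3))
E
```

```text
top 0.285 29 [0.52753843 0.35472444 0.29461831] [154.13793103 174.17241379]
top 0.255 426 [0.56331051 0.34095569 0.2657747 ] [165.75352113 162.19483568]
scene 0.285 25 [0.53012481 0.35533557 0.29293994] [434.4  254.28]
scene 0.255 375 [0.56653731 0.34280154 0.2637818 ] [419.288 267.344]
[[ 0.546 -0.041  0.022]
 [ 0.523 -0.246  0.019]
 [ 0.608 -0.151  0.033]
 [ 0.474 -0.084  0.003]]
```

View pics/m1.png

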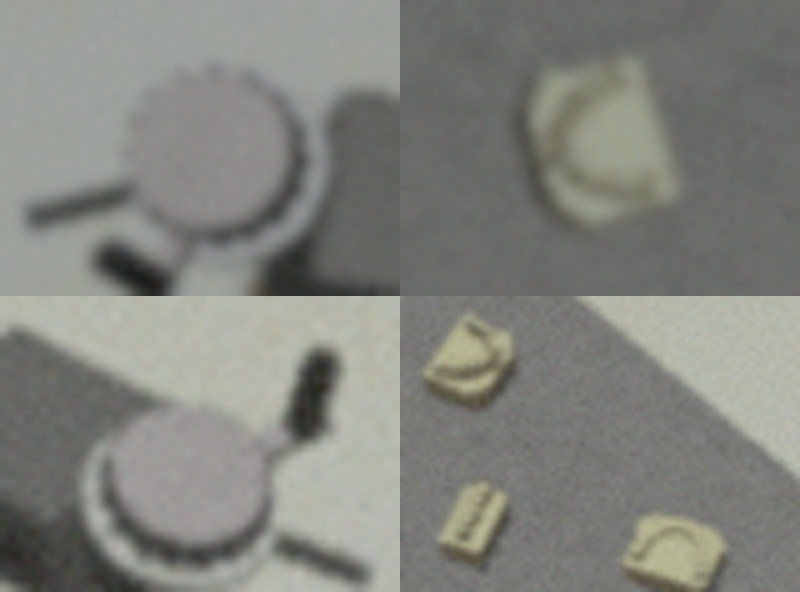

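Top-left tile: the mark bar lies at about (28–130, 218–190) in the tile, and the pin is below it at about (112,255), top near px (154,174). Candidates are (397,204) and (326,194). The (397,204) one shows a wide tooth arch with its narrow end to the left (+y), and the other looks low and smooth. I'll confirm by height and work out the geometry.

```bash
python3 - <<'E'
from h import *
np.set_printoptions(precision=4,suppress=True)
s=load('top');C=cloud(s)
def ang(v): return np.degrees(np.arctan2(v[1],v[0]))
ax=None
for n in('top','scene'):
    c=cloud(load(n))
    k=(abs(c[...,2]-.266)<.006)&(np.hypot(c[...,0]-.566,c[...,1]-.337)<.035)
    (x,y),r=cv2.minEnclosingCircle((c[k][:,:2]*1000).astype(np.float32)); print(n,'collar circ',x,y,r,np.nanmedian(c[k],0))
# collar edge from tile: left 125,right 292, top 62,bottom 232 of crop (tile px/8+offset)
e=atz(s,[(140+125/8,142+148/8),(140+292/8,142+148/8),(140+208/8,142+62/8),(140+208/8,142+232/8)],.266); print(e)
axis=np.array([(e[0]+e[1])[1]/2,0]);axis=np.array([e[2:,0].mean(),e[:2,1].mean()]);print('axis',axis)
m=atz(s,[(140+30/8,142+216/8),(140+125/8,142+191/8)],.249);print('mark',m,[ (np.hypot(*(p[:2]-axis)),ang(p[:2]-axis)) for p in m])
p=atz(s,[(140+108/8,142+254/8)],.296);print('pin',p,np.hypot(*(p[0,:2]-axis)),ang(p[0,:2]-axis))
for nm,(x,y) in dict(A=(.546,-.041),B=(.523,-.246)).items():
  for n in('top','scene'):
    c=cloud(load(n));k=(np.hypot(c[...,0]-x,c[...,1]-y)<.045)&(c[...,2]>.012);P=c[k]
    print(nm,n,k.sum(),np.percentile(P[:,2],[50,90,97]),cv2.minAreaRect((P[:,:2]*1000).astype(np.float32)))
# head
for n in('top','scene'):
    c=cloud(load(n));k=(abs(c[...,0]-.55)<.09)&(c[...,1]<.31)&(c[...,1]>.1)&(c[...,2]>.12)
    P=c[k];print(n,'head',len(P),P.min(0),P.max(0))
print(R.from_quat(ctrl.observe()['eef_rot']).as_matrix())
E
```

```text
top collar circ 563.2531127929688 342.74700927734375 30.05940818786621 [0.5658 0.3411 0.2665]
scene collar circ 563.4683837890625 342.406982421875 30.220447540283203 [0.5689 0.3412 0.2644]
[[0.5665 0.3646 0.266 ]
 [0.5681 0.3165 0.266 ]
 [0.5931 0.3429 0.266 ]
 [0.5423 0.3385 0.266 ]]
axis [0.5677 0.3405]
mark [[0.5493 0.3965 0.249 ]
 [0.5578 0.3695 0.249 ]] [(np.float64(0.05892933238581576), np.float64(108.17593349792097)), (np.float64(0.030644731531253345), np.float64(108.88859503801504))]
pin [[0.5282 0.3557 0.296 ]] 0.04236727227390552 158.94235308135495
A top 286 [0.0227 0.0277 0.0296] ((547.3857421875, -46.67887878417969), (44.199161529541016, 68.53816223144531), 22.386417388916016)
A scene 227 [0.0215 0.0273 0.0289] ((543.8959350585938, -41.319244384765625), (48.80451202392578, 57.250892639160156), 21.06077003479004)
B top 293 [0.0228 0.0326 0.036 ] ((524.5913696289062, -242.31715393066406), (55.29302215576172, 44.914703369140625), 19.218339920043945)
B scene 200 [0.0217 0.031  0.0337] ((518.311279296875, -245.43804931640625), (74.88900756835938, 47.49368667602539), 22.47211456298828)
top head 1042 [0.5312 0.2136 0.1712] [0.5959 0.31   0.244 ]
scene head 816 [0.53   0.2109 0.1629] [0.6    0.31   0.2415]
[[ 0.9687  0.2483 -0.0006]
 [ 0.2483 -0.9687  0.0017]
 [-0.0001 -0.0018 -1.    ]]
```

B at (397,204) stands about 31–33 mm above the mat and A about 25 mm, so B is the toothed cast. The pin is at 159° and the mark at 108.4° about the axis. I'll move via a point over the cast for a close look.

```bash
python3 -m handwheel '[[[1,1,0.4],[0,0,1],1],[[1,1,0.4],[0,0,1],1],[[1,1,0.4],[0,0,1],1],[[1,1,0.4],[0,0,1],1],[[1,1,0.4],[0,0,1],1],[[1,1,0.4],[0,0,1],1],[[1,1,0.4],[0,0,1],1],[[1,1,0.4],[0,0,1],1],[[1,1,0.4],[0,0,1],1],[[1,1,0.4],[0,0,1],1],[[1,1,0.4],[0,0,1],1]]' && python3 -m handwheel '[[[0.2,0.3,0],[0,0,1],1],[[0.2,0.3,0],[0,0,1],1],[[0.2,0.3,0],[0,0,1],1],[[0.2,0.3,0],[0,0,1],1],[[0.2,0.3,0],[0,0,1],1],[[0.2,0.3,0],[0,0,1],1]]' && python3 - <<'E'
from h import *
s=snap('wrist','w1');print(s['position'],rot(s)[:,2],s['vfov'],proj(s,[(.523,-.246,.02)]))
E
```

```text
time_s: 1.2
eef_pos: [0.4619, -0.3288, 0.3511]
eef_rot: [0.93, 0.368, -0.0, 0.0]
contact_force: [-0.7, -0.0, -0.4]
width: 0.0855
grip_force: 0.0
time_s: 1.8
eef_pos: [0.5202, -0.2415, 0.3507]
eef_rot: [0.812, 0.584, -0.001, -0.0]
contact_force: [0.3, 0.7, 0.4]
width: 0.0854
grip_force: 0.0
[ 0.54191124 -0.17573333  0.49408719] [-0.08637154 -0.25747659 -0.96241663] 63.121222024327786 [[327.39312063 161.49856263]]
```

View pics/w1.png

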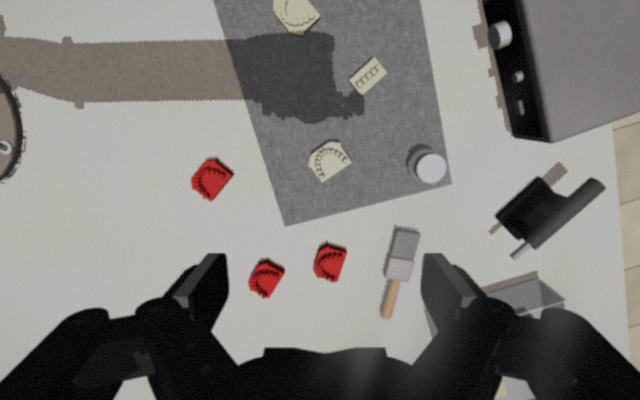

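The wrist view shows the toothed horseshoe at (328,161). The other model, at (297,12), is cut off at the top edge. I'll crop both to confirm, then carry on toward the pin.

```bash
python3 - <<'E'
from h import *
a=cv2.imread('pics/w1.png')
f=lambda u,v:cv2.resize(a[v:v+70,u:u+70],(560,560),interpolation=cv2.INTER_CUBIC)[:,:]
cv2.imwrite('pics/m2.png',np.hstack([cv2.resize(a[125:195,292:362],(480,480),interpolation=cv2.INTER_CUBIC),cv2.resize(a[0:46,265:335],(316,208),interpolation=cv2.INTER_CUBIC)[np.minimum(np.arange(480),207)]]))
E
T='' ; python3 -m handwheel '[[[0,1,0.1],[0,0,1],1],[[0,1,0.1],[0,0,1],1],[[0,1,0.1],[0,0,1],1],[[0,1,0.1],[0,0,1],1],[[0,1,0.1],[0,0,1],1],[[0,1,0.1],[0,0,1],1],[[0,1,0.1],[0,0,1],1],[[0,1,0.1],[0,0,1],1]]' && python3 -m handwheel '[[[0,0.55,0],[0,0,1],1],[[0,0.55,0],[0,0,1],1],[[0,0.55,0],[0,0,1],1],[[0,0.55,0],[0,0,1],1],[[0,0.55,0],[0,0,1],1],[[0,0.55,0],[0,0,1],1]]' && python3 - <<'E'
from h import *
s=snap('wrist','w2');print(s['position'],rot(s)[:,2],proj(s,[(.567,.3405,.266),(.528,.356,.296)]))
E
```

```text
time_s: 2.65
eef_pos: [0.5212, 0.0609, 0.3816]
eef_rot: [0.64, 0.768, -0.0, 0.0]
contact_force: [0.4, 0.3, -0.6]
width: 0.0852
grip_force: 0.0
time_s: 3.25
eef_pos: [0.5225, 0.2223, 0.3807]
eef_rot: [0.433, 0.901, -0.001, 0.0]
contact_force: [-0.4, 0.1, 0.6]
width: 0.0856
grip_force: 0.0
[0.47954033 0.27682799 0.52404047] [ 0.16937459 -0.21417233 -0.9619992 ] [[464.90402145 116.62705617]
 [458.39102042  60.17248897]]
```

View pics/m2.png

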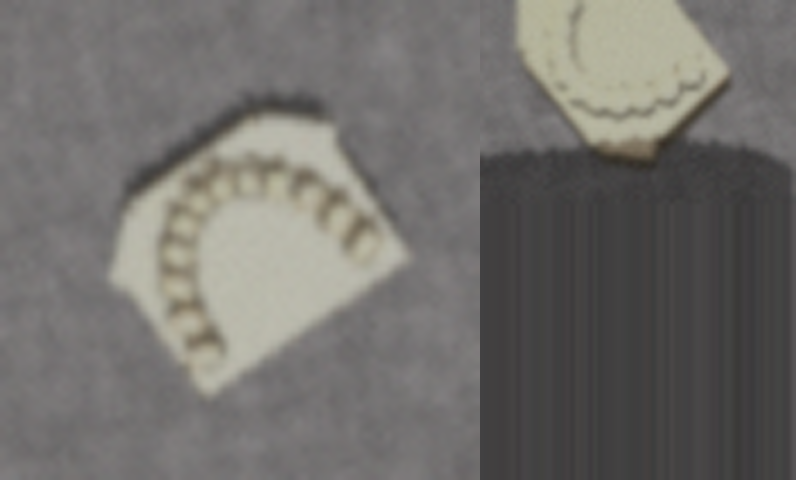

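View pics/w2.png

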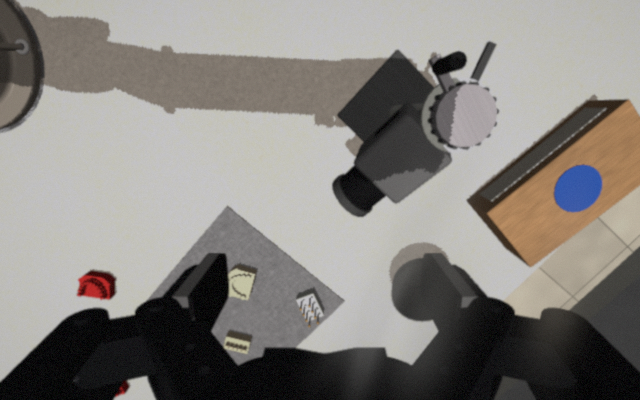

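Left crop: 12 separate teeth, narrow end up-left, back edge from (210,395) to (410,258). This is the cast; the right one is only a smooth ridge. In w2 the collar is at (466,115), the pin near (455,62), the mark from (474,84) to (492,43), and the lens at (353,193).

```bash
python3 - <<'E'
from h import *
np.set_printoptions(precision=4,suppress=True)
ang=lambda v:np.degrees(np.arctan2(v[1],v[0]))
s=load('w1');o=np.array([292,125])
q=[np.array(p)*70/480+o for p in((210,395),(410,258),(335,125),(112,275),(130,205),(262,113))]
c=atz(s,q,.021);print('cast pts',c[:,:2]); b=c[1]-c[0];print('back len',np.linalg.norm(b),'y-dir ang',ang(b)); 
n=np.array([-b[1],b[0]])/np.linalg.norm(b[:2]);print('front dir?',ang(n),'center',(c[0]+c[1])[:2]/2+.022*n)
C=cloud(s);P=C[(np.hypot(C[...,0]-.523,C[...,1]+.246)<.04)&(C[...,2]>.014)];print(cv2.minAreaRect((P[:,:2]*1000).astype(np.float32)),np.median(P[:,2]))
s=load('w2');C=cloud(s);g=s['frame'].astype(int)
k=(abs(C[...,2]-.266)<.004)&(np.hypot(C[...,0]-.566,C[...,1]-.341)<.027)
print('collar',k.sum(),C[k].mean(0),cv2.minEnclosingCircle((C[k][:,:2]*1000).astype(np.float32)))
ax=C[k].mean(0)[:2]
k=(C[...,2]>.291)&(np.hypot(C[...,0]-.53,C[...,1]-.355)<.03);p=C[k].mean(0);print('pin',k.sum(),p,np.hypot(*(p[:2]-ax)),ang(p[:2]-ax))
dark=g.sum(2)<200
k=(abs(C[...,2]-.249)<.006)&dark&(np.hypot(C[...,0]-.5555,C[...,1]-.38)<.03)
p=C[k].mean(0);print('mark',k.sum(),p,ang(p[:2]-ax)); m=atz(s,[(492,43),(476,80)],.249);print(m,[ang(x[:2]-ax) for x in m])
for n in('w2','top','scene'):
    C=cloud(load(n))
    k=(abs(C[...,0]-.56)<.07)&(C[...,1]<.33)&(C[...,1]>.2)&(C[...,2]>.19)&(C[...,2]<.25);P=C[k]
    # plane RANSAC with tilt near .35
    best=None;r=np.random.default_rng(0)
    for _ in range(2000):
        a=P[r.choice(len(P),3,0)];nn=np.cross(a[1]-a[0],a[2]-a[0]);l=np.linalg.norm(nn)
        if l<1e-5:continue
        nn=nn/l*np.sign(nn[2]+1e-12)
        if abs(nn[2]-np.cos(.35))>.03:continue
        i=abs((P-a[0])@nn)<.002
        if best is None or i.sum()>best.sum():best=i
    Q=P[best];m=Q.mean(0);nn=np.linalg.svd(Q-m,full_matrices=False)[2][2];nn*=np.sign(nn[2])
    print(n,'head top',best.sum(),m,'n',nn,'tilt',np.arccos(nn[2]),'look ang',ang(nn))
    psi=ang(-nn[:2]);t=np.radians(psi)
    hx=np.array([np.cos(t)*np.cos(.35),np.sin(t)*np.cos(.35),np.sin(.35)]);hy=np.array([-np.sin(t),np.cos(t),0])
    print(cv2.minAreaRect((np.c_[(Q-m)@hx,(Q-m)@hy]*1000).astype(np.float32)))
E
```

```text
cast pts [[ 0.5064 -0.2735]
 [ 0.5563 -0.2588]
 [ 0.5498 -0.227 ]
 [ 0.4949 -0.242 ]
 [ 0.5035 -0.2291]
 [ 0.536  -0.2197]]
back len 0.05206773595801605 y-dir ang 16.38222508206144
front dir? 106.38222508206144 center [ 0.5251 -0.245 ]
((528.3645629882812, -239.8284912109375), (67.6746597290039, 58.469974517822266), 7.190668106079102) 0.43526380050975494
collar 3407 [0.5657 0.3408 0.2666] ((566.0020751953125, 341.25030517578125), 26.927587509155273)
pin 318 [0.5271 0.3547 0.2962] 0.04102843945482414 160.30378502180565
mark 85 [0.5511 0.3843 0.249 ] 108.57799113256128
[[0.5497 0.3982 0.249 ]
 [0.5595 0.3707 0.249 ]] [np.float64(105.59399047795684), np.float64(101.7545254829)]
w2 head top 4958 [0.5611 0.2789 0.2273] n [-0.0294 -0.3563  0.9339] tilt 0.36562650755780224 look ang -94.71124787935794
((-8.69378662109375, -0.8887271881103516), (123.02859497070312, 60.5184440612793), 1.075687289237976)
top head top 585 [0.5624 0.2769 0.2261] n [-0.0296 -0.3714  0.928 ] tilt 0.3818021375666982 look ang -94.56233528347046
((-5.726509094238281, -0.245697021484375), (123.38922119140625, 61.420753479003906), 2.134253978729248)
scene head top 370 [0.5666 0.273  0.224 ] n [-0.0041 -0.3784  0.9257] tilt 0.3880386819102031 look ang -90.62602203611348
((-2.2412872314453125, 1.2045307159423828), (61.236572265625, 128.05284118652344), 88.19063568115234)
```

```bash
python3 -m handwheel '[[[0.016,0.444,0],[0,0,1],1],[[0.016,0.444,0],[0,0,1],1],[[0.016,0.444,0],[0,0,1],1],[[0.016,0.444,0],[0,0,1],1],[[0.016,0.444,0],[0,0,1],1],[[0.016,0.444,0],[0,0,1],1]]' && python3 -m handwheel '[[[0,0,-0.1],[0,0,0.08],1],[[0,0,-0.2],[0,0,0.08],1],[[0,0,-0.3],[0,0,0.08],1],[[0,0,-0.367],[0,0,0.08],1],[[0,0,-0.367],[0,0,0.08],1],[[0,0,-0.367],[0,0,0.08],1]]' && python3 - <<'E'
from h import *
s=snap('wrist','w3');print(ctrl.observe()['eef_pos'],proj(s,[(.566,.341,.266),(.5272,.3555,.296),(.5272,.3555,.27)]))
E
```

```text
time_s: 3.9
eef_pos: [0.5278, 0.3558, 0.3811]
eef_rot: [0.197, 0.98, -0.001, 0.0]
contact_force: [-0.2, -0.1, -0.7]
width: 0.0852
grip_force: 0.0
time_s: 4.5
eef_pos: [0.5272, 0.3571, 0.2719]
eef_rot: [0.176, 0.984, -0.0, 0.001]
contact_force: [0.7, -0.3, 0.3]
width: 0.0857
grip_force: 0.0
[0.5273008  0.35792233 0.27276983] [[320.3794725  325.06546187]
 [319.43090228 285.54069269]
 [320.25104971 257.89237925]]
```

View pics/w3.png

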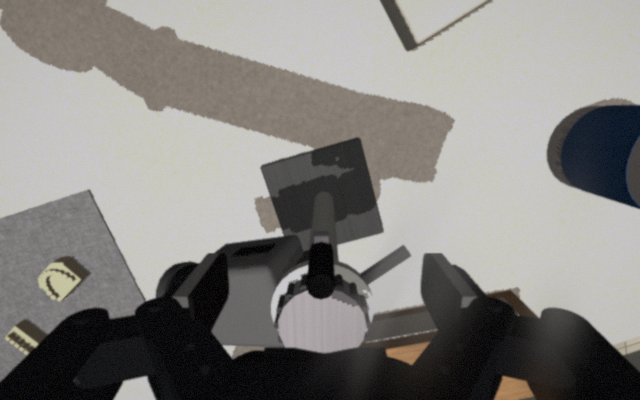

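The pin, with its top at (320,287), is centred between the fingers. Closing.

```bash
python3 -m handwheel '[[[0,0,0],[0,0,0],0],[[0,0,0],[0,0,0],0],[[0,0,0],[0,0,0],0],[[0,0,0],[0,0,0],0],[[0,0,0],[0,0,0],0],[[0,0,0],[0,0,0],0],[[0,0,0],[0,0,0],0],[[0,0,0],[0,0,0],0]]' 30 && python3 - <<'E'
import numpy as np
A=np.array([.566,.341]);p0=np.array([.5272,.3555]);
v=p0-A;r=.042
for d in range(0,55,5):
    t=np.radians(-d);M=np.array([[np.cos(t),-np.sin(t)],[np.sin(t),np.cos(t)]])
    w=M@v-v;print(d,(w/.3).round(3),'turn',round(t/.5,3))
E
```

```text
time_s: 5.35
eef_pos: [0.5259, 0.3583, 0.2714]
eef_rot: [0.174, 0.985, -0.0, -0.0]
contact_force: [-1.2, -1.8, 1.8]
width: 0.0107
grip_force: 29.3
0 [0. 0.] turn 0.0
5 [0.005 0.011] turn -0.175
10 [0.01  0.022] turn -0.349
15 [0.017 0.032] turn -0.524
20 [0.024 0.041] turn -0.698
25 [0.033 0.05 ] turn -0.873
30 [0.041 0.058] turn -1.047
35 [0.051 0.065] turn -1.222
40 [0.061 0.072] turn -1.396
45 [0.072 0.077] turn -1.571
50 [0.083 0.082] turn -1.745
```

```bash
python3 -m handwheel '[[[0.005,0.011,0],[0,0,-0.175],0],[[0.01,0.022,0],[0,0,-0.35],0],[[0.017,0.032,0],[0,0,-0.524],0],[[0.024,0.041,0],[0,0,-0.7],0],[[0.033,0.05,0],[0,0,-0.873],0],[[0.033,0.05,0],[0,0,-0.873],0]]' && python3 -m handwheel '[[[0.008,0.008,0],[0,0,-0.175],0],[[0.018,0.015,0],[0,0,-0.35],0],[[0.028,0.022,0],[0,0,-0.524],0],[[0.039,0.027,0],[0,0,-0.7],0],[[0.051,0.032,0],[0,0,-0.89],0],[[0.051,0.032,0],[0,0,-0.89],0],[[0.051,0.032,0],[0,0,-0.89],0]]' && python3 - <<'E'
from h import *
for n in('top','scene'): snap(n,n+'2')
s=load('top2');a=cv2.imread('pics/top2.png');b=cv2.imread('pics/scene2.png');c=snap('wrist','w4')
A=np.array([.566,.341]);m=A+.042*np.array([np.cos(np.radians(108.5)),np.sin(np.radians(108.5))]);print('target',m)
print(proj(c,[[*A,.266],[*m,.296],[*m,.249]]))
w=cv2.imread('pics/w4.png')
cv2.imwrite('pics/m3.png',np.hstack([cv2.resize(w[190:370,230:410],(540,540)),cv2.resize(b[230:310,390:428],(256,540))]))
E
```

```text
time_s: 5.95
eef_pos: [0.537, 0.374, 0.2714]
eef_rot: [0.384, 0.924, 0.001, 0.001]
contact_force: [1.3, 0.3, 1.4]
width: 0.0108
grip_force: 29.3
time_s: 6.65
eef_pos: [0.5529, 0.3833, 0.2715]
eef_rot: [0.577, 0.817, 0.002, 0.001]
contact_force: [5.2, 0.8, 0.5]
width: 0.0111
grip_force: 29.3
target [0.5526732  0.38082959]
[[321.05589143 329.81980937]
 [322.14119149 290.4262362 ]
 [322.34641259 244.96892257]]
```

View pics/m3.png

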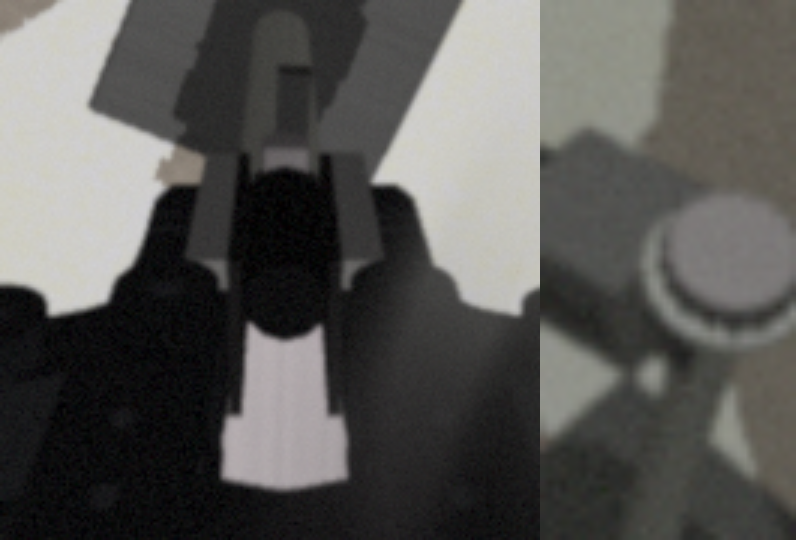

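The pin centre (286) and mark bar (293) in the crop nearly line up, with perhaps 1 mm left. I'll release, rise and measure unobstructed.

```bash
python3 -m handwheel '[[[0,0,0],[0,0,0],1],[[0,0,0],[0,0,0],1],[[0,0,0],[0,0,0],1],[[0,0,0],[0,0,0],1],[[0,0,0],[0,0,0],1],[[0,0,0],[0,0,0],1]]' && python3 -m handwheel '[[[0,0,0.15],[0,0,0],1],[[0,0,0.37],[0,0,0],1],[[0,-0.1,0.37],[0,0,0],1],[[0,-0.25,0.37],[0,0,0],1],[[0,-0.4,0.37],[0,0,0],1],[[0,-0.4,0.37],[0,0,0],1],[[0,-0.4,0.37],[0,0,0],1]]' && cat > col.py <<'E'
from h import *
import sys
np.set_printoptions(precision=4,suppress=True)
ang=lambda v:np.degrees(np.arctan2(v[1],v[0]))
for n in sys.argv[1:]:
    s=load(n);C=cloud(s);g=s['frame'].astype(int)
    k=(abs(C[...,2]-.266)<.004)&(np.hypot(C[...,0]-.566,C[...,1]-.341)<.027)
    ax=C[k].mean(0)[:2]; cc=cv2.minEnclosingCircle((C[k][:,:2]*1000).astype(np.float32))
    kp=(C[...,2]>.291)&(C[...,2]<.302)&(np.hypot(C[...,0]-.54,C[...,1]-.37)<.045);p=C[kp].mean(0)
    km=(abs(C[...,2]-.249)<.005)&(g.sum(2)<210)&(abs(np.hypot(C[...,0]-ax[0],C[...,1]-ax[1])-.048)<.014)&(abs(np.hypot(C[...,0]-.5523,C[...,1]-.382))<.025);m=C[km].mean(0)
    print(n,'axis',ax,cc[0],'pin',kp.sum(),p,np.hypot(*(p[:2]-ax)),ang(p[:2]-ax),'mark',km.sum(),m,ang(m[:2]-ax))
E
python3 - <<'E'
from h import *
for n in('top','scene','wrist'):snap(n,n+'5')
w=cv2.imread('pics/wrist5.png');s=load('wrist5');u,v=proj(s,[(.56,.365,.266)])[0].astype(int);print(u,v)
u=max(u,60);v=max(v,50)
cv2.imwrite('pics/m4.png',cv2.resize(w[v-50:v+50,u-60:u+60],(720,600),interpolation=cv2.INTER_CUBIC))
E
python3 col.py top5 scene5 wrist5 top w2
```

```text
time_s: 7.4
eef_pos: [0.5512, 0.3831, 0.2712]
eef_rot: [0.578, 0.816, -0.0, -0.0]
contact_force: [1.1, -0.8, 0.3]
width: 0.0853
grip_force: 0.0
time_s: 8.1
eef_pos: [0.5518, 0.2617, 0.3825]
eef_rot: [0.579, 0.815, 0.0, 0.0]
contact_force: [0.2, 1.1, -0.8]
width: 0.0853
grip_force: 0.0
380 79
top5 axis [nan nan] (0.0, 0.0) pin 0 [nan nan nan] nan nan mark 0 [nan nan nan] nan
scene5 axis [0.5691 0.3414] (566.9912719726562, 341.55841064453125) pin 21 [0.555  0.3803 0.2942] 0.04141684253200328 109.98886460897104 mark 15 [0.5555 0.3836 0.2481] 107.89235296253979
wrist5 axis [0.5666 0.3419] (566.2958374023438, 341.55194091796875) pin 288 [0.5532 0.3806 0.2964] 0.04097167532218841 109.13234334656372 mark 52 [0.5499 0.3949 0.2498] 107.48405132111658
top axis [0.5666 0.3409] (565.9846801757812, 340.9259948730469) pin 24 [0.5278 0.3552 0.2961] 0.041434436051916 159.7628964261283 mark 13 [0.5535 0.3839 0.2496] 106.99378164944045
w2 axis [0.5657 0.3408] (566.0020751953125, 341.25030517578125) pin 318 [0.5271 0.3547 0.2962] 0.04102843945482414 160.30378502180565 mark 140 [0.5516 0.3856 0.2493] 107.41743343210706col.py:8: RuntimeWarning: Mean of empty slice.
  ax=C[k].mean(0)[:2]; cc=cv2.minEnclosingCircle((C[k][:,:2]*1000).astype(np.float32))
  ret = um.true_divide(
col.py:9: RuntimeWarning: Mean of empty slice.
  kp=(C[...,2]>.291)&(C[...,2]<.302)&(np.hypot(C[...,0]-.54,C[...,1]-.37)<.045);p=C[kp].mean(0)
col.py:10: RuntimeWarning: Mean of empty slice.
  km=(abs(C[...,2]-.249)<.005)&(g.sum(2)<210)&(abs(np.hypot(C[...,0]-ax[0],C[...,1]-ax[1])-.048)<.014)&(abs(np.hypot(C[...,0]-.5523,C[...,1]-.382))<.025);m=C[km].mean(0)
```

View pics/m4.png

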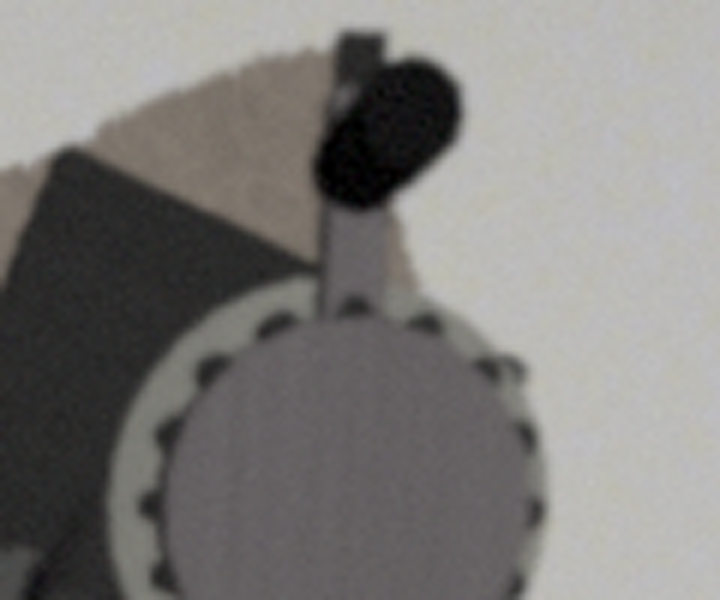

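The pin is about 1.6° short of the mark (109.1° vs 107.5°, consistent with the gripped view), so I'll regrip and nudge 1.3 mm.

```bash
python3 -m handwheel '[[[0,0.2,0],[0,0,0],1],[[0,0.4,0],[0,0,0],1],[[0,0.4,0],[0,0,0],1],[[0,0.4,-0.1],[0,0,0],1],[[0,0.4,-0.25],[0,0,0],1],[[0,0.4,-0.37],[0,0,0],1],[[0,0.4,-0.37],[0,0,0],1],[[0,0.4,-0.37],[0,0,0],1]]' && python3 -m handwheel '[[[0,0,0],[0,0,0],0],[[0,0,0],[0,0,0],0],[[0,0,0],[0,0,0],0],[[0,0,0],[0,0,0],0],[[0,0,0],[0,0,0],0],[[0,0,0],[0,0,0],0],[[0.002,0.0007,0],[0,0,-0.03],0],[[0.004,0.0014,0],[0,0,-0.06],0],[[0.004,0.0014,0],[0,0,-0.06],0],[[0.004,0.0014,0],[0,0,-0.06],0],[[0.004,0.0014,0],[0,0,-0.06],0]]' 30 && python3 -m handwheel '[[[0,0,0],[0,0,0],1],[[0,0,0],[0,0,0],1],[[0,0,0],[0,0,0],1],[[0,0,0],[0,0,0],1],[[0,0,0],[0,0,0],1],[[0,0,0],[0,0,0],1]]' && python3 -m handwheel '[[[0,0,0.15],[0,0,0],1],[[0,0,0.37],[0,0,0],1],[[0,-0.1,0.37],[0,0,0],1],[[0,-0.25,0.37],[0,0,0],1],[[0,-0.4,0.37],[0,0,0],1],[[0,-0.4,0.37],[0,0,0],1],[[0,-0.4,0.37],[0,0,0],1]]' && python3 -c "
from h import *
for n in('scene','wrist'):snap(n,n+'6')" && python3 col.py scene6 wrist6
```

```text
time_s: 9.05
eef_pos: [0.5509, 0.3844, 0.2716]
eef_rot: [0.577, 0.817, 0.0, -0.0]
contact_force: [0.4, 0.7, 0.9]
width: 0.0856
grip_force: 0.0
time_s: 10.15
eef_pos: [0.5528, 0.3837, 0.2718]
eef_rot: [0.59, 0.807, 0.001, 0.0]
contact_force: [0.3, 0.6, 4.6]
width: 0.0109
grip_force: 29.6
time_s: 10.75
eef_pos: [0.5525, 0.3835, 0.2711]
eef_rot: [0.59, 0.807, -0.0, -0.0]
contact_force: [-0.2, -0.2, -0.4]
width: 0.0857
grip_force: 0.0
time_s: 11.45
eef_pos: [0.5531, 0.2621, 0.3825]
eef_rot: [0.591, 0.806, 0.0, 0.0]
contact_force: [0.1, 0.3, -0.3]
width: 0.0851
grip_force: 0.0
scene6 axis [0.5687 0.3414] (567.1954956054688, 341.0435791015625) pin 18 [0.5553 0.3805 0.2942] 0.041374391679883084 108.93977630416589 mark 14 [0.555  0.3839 0.2476] 107.8824618209229
wrist6 axis [0.5667 0.342 ] (566.8406982421875, 341.8252868652344) pin 280 [0.5534 0.3807 0.2964] 0.040960660725566166 108.89288056837827 mark 49 [0.55   0.3952 0.2496] 107.40416951570502
```

```bash
python3 - <<'E'
from h import *
ang=lambda v:np.degrees(np.arctan2(v[1],v[0]))
s=load('wrist5')
f=lambda u,v,z:atz(s,[(u/6+320,v/6+29)],z)[0]
e=[f(162,505,.266),f(537,505,.266)];A=(e[0]+e[1])[:2]/2
k=f(350,318,.266);print('axis',A,k, np.linalg.norm(e[0]-e[1]))
A=np.array([A[0],A[1]])
for Ax in(A,np.array([.5663,.3415])):
  for n,p in dict(bar=f(361.5,45,.249),arm=f(353.5,250,.262),arm2=f(354,225,.262),pintop=f(413,108,.296)).items():
    d=p[:2]-Ax;print(n,np.hypot(*d).round(4),ang(d).round(2))
# dark/arm scan of both wrist images: bar row edges
for n in('wrist5','wrist6'):
    g=load(n)['frame'].astype(int).sum(2); print(n); 
    for v in(34,36,38,66,68,70): print(v,g[v,368:392])
E
```

```text
axis [0.56776913 0.34181787] [0.55929499 0.36300651 0.266     ] 0.04837733722589153
bar 0.0579 107.61
arm 0.0313 109.82
arm2 0.0343 109.89
pintop 0.0421 109.04
bar 0.0578 106.13
arm 0.0311 107.08
arm2 0.0341 107.38
pintop 0.0419 107.0
wrist5
34 [565 551 546 548 544 555 543 515 427 334 309 323 341 349 344 373 444 514
 537 543 546 551 544 550]
36 [546 538 511 496 511 531 497 401 256 144 126 132 126 119 140 213 380 501
 533 537 534 544 547 541]
38 [424 395 368 367 364 367 343 277 176 128 125 118 122 128 136 208 358 431
 436 377 339 355 380 436]
66 [353 354 344 343 301 224 204 257 295 297 297 289 289 304 304 292 298 327
 390 489 538 553 552 557]
68 [348 340 349 339 289 215 202 271 291 291 295 296 303 306 305 313 329 340
 375 466 539 555 555 564]
70 [282 310 324 330 295 215 211 275 301 296 295 303 300 310 301 304 321 340
 368 444 514 552 557 566]
wrist6
34 [450 319 172 122 127 128 128 128 192 307 406 438 378 330 361 413 460 492
 527 547 549 556 554 554]
36 [324 225 130 124 110 116 115  92  82 100  88  84  80  66  50  80 117 191
 297 426 507 544 562 560]
38 [287 194 134 124 121 107  83  70  53  57  51  42  67  54  72  59  64  70
  74 155 303 437 522 545]
66 [209 251 297 304 296 296 300 299 306 289 285 304 341 346 349 353 418 494
 547 560 559 557 560 555]
68 [206 257 292 289 304 299 308 312 306 296 303 316 341 346 345 349 396 475
 539 558 562 560 558 557]
70 [196 257 290 297 299 307 300 305 314 309 333 340 354 355 355 352 361 398
 488 544 550 554 550 559]
```

The pin is now within about 1° of the mark, which is good. Now I'll fit the camera head as a box plus barrel to the depth clouds for the focus pose, and refine the cast pose.

```bash
cat > head.py <<'E'
from h import *
from scipy.optimize import least_squares
np.set_printoptions(precision=4,suppress=True)
def axes(ps,t=.35):
    hx=np.array([np.cos(ps)*np.cos(t),np.sin(ps)*np.cos(t),np.sin(t)]);hy=np.array([-np.sin(ps),np.cos(ps),0]);return np.array([hx,hy,np.cross(hx,hy)])
def sdf(p,P):
    q=(P-p[:3])@axes(p[3]).T
    a=abs(q)-[.035,.031,.025];box=np.linalg.norm(np.maximum(a,0),axis=1)+np.minimum(a.max(1),0)
    d=np.c_[np.hypot(q[:,1],q[:,2])-.026,abs(q[:,0]+.055)-.020]
    return np.minimum(box,np.linalg.norm(np.maximum(d,0),axis=1)+np.minimum(d.max(1),0))
if __name__=='__main__':
    al=[]
    for n in('w2','wrist5','top','scene','scene6','ALL'):
        if n!='ALL':
            C=cloud(load(n)).reshape(-1,3)
            P=C[(abs(C[:,0]-.56)<.07)&(C[:,1]<.31)&(C[:,1]>.17)&(C[:,2]>.14)&(C[:,2]<.25)]
            P=P[::max(1,len(P)//800)]
        p=np.array([.5605,.27,.205,np.pi/2-.08])
        P2=np.vstack(al) if n=='ALL' else P
        for th in(.02,.008,.005):
            Q=P2[abs(sdf(p,P2))<th]; r=least_squares(sdf,p,args=(Q,),loss='soft_l1',f_scale=.0015);p=r.x
        if n!='ALL': al.append(P)
        A=axes(p[3]);print(n,len(Q),len(P2),p,'yaw',np.degrees(p[3]),'rms',np.sqrt((r.fun**2).mean()),'lens',p[:3]-.075*A[0],'focus',p[:3]-.19*A[0])
    s=load('w1')
E
python3 head.py
```

```text
w2 880 880 [0.5635 0.2878 0.2041 1.5143] yaw 86.76283015499844 rms 0.0012489245091299225 lens [0.5595 0.2175 0.1784] focus [0.5534 0.1096 0.1389]
wrist5 872 872 [0.5634 0.2858 0.2034 1.5005] yaw 85.97120960446958 rms 0.001285177962942936 lens [0.5584 0.2155 0.1776] focus [0.5508 0.1078 0.1382]
top 1015 1042 [0.5641 0.2894 0.2043 1.5096] yaw 86.4932163364669 rms 0.0019600512941020097 lens [0.5598 0.2191 0.1786] focus [0.5531 0.1112 0.1391]
scene 803 816 [0.5636 0.2852 0.2018 1.4685] yaw 84.13880988546737 rms 0.0018601702317592704 lens [0.5564 0.2151 0.1761] focus [0.5454 0.1076 0.1367]
scene6 801 816 [0.5636 0.2862 0.2023 1.4626] yaw 83.80019722954914 rms 0.0018264955338143816 lens [0.556  0.2162 0.1766] focus [0.5443 0.1088 0.1371]
ALL 4346 4426 [0.5636 0.2863 0.2032 1.4878] yaw 85.24336267896074 rms 0.0017211534696998697 lens [0.5578 0.2161 0.1774] focus [0.5488 0.1084 0.138 ]
```

Head fit: yaw ≈ 86°, focus ≈ (0.551, 0.109, 0.139). Next, move over the cast for a close look.

```bash
python3 -m handwheel '[[[0,-1,0],[0,0,0],1],[[0,-1,0],[0,0,0],1],[[0,-1,0],[0,0,0],1],[[0,-1,0],[0,0,0],1],[[0,-1,0],[0,0,0],1],[[0,-1,0],[0,0,0],1],[[0,-1,0],[0,0,0],1]]' && python3 -m handwheel '[[[-0.09,-0.7,0],[0,0,0],1],[[-0.09,-0.7,0],[0,0,0],1],[[-0.09,-0.7,0],[0,0,0],1],[[-0.09,-0.7,0],[0,0,0],1],[[-0.09,-0.7,-0.2],[0,0,0],1],[[-0.09,-0.7,-0.4],[0,0,0],1],[[-0.09,-0.7,-0.6],[0,0,0],1],[[-0.09,-0.7,-0.6],[0,0,0],1],[[-0.09,-0.7,-0.6],[0,0,0],1]]' && python3 - <<'E'
from h import *
s=snap('wrist','w7');w=cv2.imread('pics/w7.png');u,v=proj(s,[(.525,-.245,.021)])[0].astype(int);u0,v0=u-70,v-52;print(u0,v0)
cv2.imwrite('pics/m5.png',cv2.resize(w[v0:v0+105,u0:u0+140],(800,600),interpolation=cv2.INTER_CUBIC))
E
```

```text
time_s: 12.25
eef_pos: [0.5528, -0.0446, 0.3814]
eef_rot: [0.595, 0.804, -0.002, 0.001]
contact_force: [-0.3, -0.3, -0.1]
width: 0.0851
grip_force: 0.0
time_s: 13.15
eef_pos: [0.5232, -0.2433, 0.197]
eef_rot: [0.589, 0.808, -0.001, -0.005]
contact_force: [-0.6, -0.9, -0.3]
width: 0.0854
grip_force: 0.0
256 133
```

View pics/m5.png

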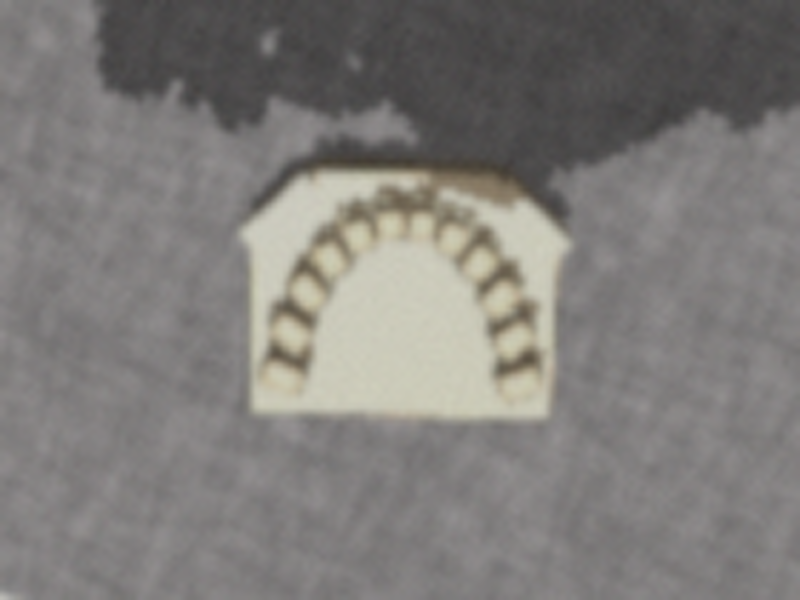

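12 teeth; back edge from (253,410) to (549,413), front edge at y≈172, sides at x≈250 and 556.

```bash
python3 - <<'E'
from h import *
np.set_printoptions(precision=4,suppress=True)
s=load('w7');f=lambda u,v,z=.021:atz(s,[(u/5.714+256,v/5.714+133)],z)[0]
B0,B1,F0,F1=f(253,410),f(549,412),f(308,172),f(512,172)
d=(B1-B0);print('width',np.linalg.norm(d),'yang',np.degrees(np.arctan2(d[1],d[0])),'len',np.linalg.norm((B0+B1)/2-(F0+F1)/2))
c=(B0+B1+F0+F1)/4;print('center',c, 'side mid',(f(250,265)+f(557,265))/2)
C=cloud(s);k=(np.hypot(C[...,0]-.525,C[...,1]+.245)<.045)&(C[...,2]>.013);P=C[k]
h=cv2.convexHull((P[:,:2]*1000).astype(np.float32));print(cv2.minAreaRect(h),P[:,2].max())
o=ctrl.observe();print(o['eef_pos'],R.from_quat(o['eef_rot']).as_matrix())
E
```

```text
width 0.05293298352959711 yang 17.563370247314264 len 0.042957064733722114
center [ 0.525  -0.2441  0.021 ] side mid [ 0.5231 -0.2393  0.021 ]
((524.2857666015625, -243.80978393554688), (88.54054260253906, 44.20827865600586), 17.261343002319336) 0.29673786417947784
[ 0.5253 -0.2443  0.2004] [[-0.3066  0.9518 -0.0037]
 [ 0.9518  0.3066  0.0028]
 [ 0.0038 -0.0026 -1.    ]]
```

```bash
python3 -m handwheel '[[[0.003,-0.012,-0.15],[0,0,0],1],[[0.003,-0.012,-0.3],[0,0,0],1],[[0.003,-0.012,-0.42],[0,0,0],1],[[0.003,-0.012,-0.53],[0,0,0],1],[[0.003,-0.012,-0.61],[0,0,0],1],[[0.003,-0.012,-0.653],[0,0,0],1],[[0.003,-0.012,-0.653],[0,0,0],1],[[0.003,-0.012,-0.653],[0,0,0],1]]' && python3 -m handwheel '[[[0,0,0],[0,0,0],0],[[0,0,0],[0,0,0],0],[[0,0,0],[0,0,0],0],[[0,0,0],[0,0,0],0],[[0,0,0],[0,0,0],0],[[0,0,0],[0,0,0],0],[[0,0,0],[0,0,0],0]]' 60 && python3 -m handwheel '[[[0,0,0.04],[0,0,0],0],[[0,0,0.1],[0,0,0],0],[[0,0,0.2],[0,0,0],0],[[0,0,0.35],[0,0,0],0],[[0,0,0.5],[0,0,0],0],[[0,0,0.65],[0,0,0],0],[[0,0,0.65],[0,0,0],0]]'; python3 -c "
from h import *
s=snap('wrist','w8');o=ctrl.observe();print(o['eef_pos'],o['eef_rot'],o['width'],o['grip_force'])"
```

```text
time_s: 14.0
eef_pos: [0.5286, -0.2504, 0.0082]
eef_rot: [0.59, 0.808, 0.001, 0.002]
contact_force: [-0.8, 0.3, 0.6]
width: 0.0856
grip_force: 0.0
time_s: 14.7
eef_pos: [0.5278, -0.2507, 0.0081]
eef_rot: [0.59, 0.807, 0.0, 0.002]
contact_force: [-0.2, 0.4, 6.3]
width: 0.0523
grip_force: 63.5
time_s: 15.4
eef_pos: [0.5307, -0.2513, 0.2094]
eef_rot: [0.59, 0.807, 0.001, 0.007]
contact_force: [1.2, 0.2, -1.0]
width: 0.0524
grip_force: 63.1
[ 0.52861394 -0.25072151  0.2058255 ] [5.90065829e-01 8.07344496e-01 7.15007888e-04 4.08296752e-03] 0.05181036847463333 63.100794553756714
```

View pics/w8.png

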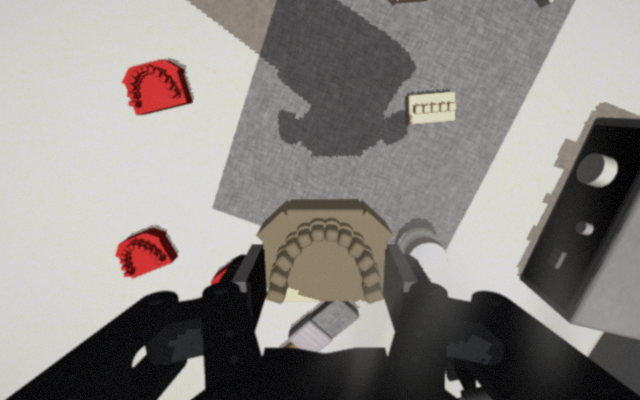

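The cast is held squarely between the pads, front at the top of the image (288–372, 205). The quad and jar are undisturbed. Next I'll measure the cast in the tool frame and compute the move to focus.

```bash
cat > foc.py <<'E'
from head import *
import sys
def tool(o): return np.array(o['eef_pos']),R.from_quat(o['eef_rot']).as_matrix()
def cast_in_tool(n,o):
    p,M=tool(o);C=cloud(load(n)).reshape(-1,3);q=((C-p)@M)
    k=(abs(q[:,0]-.005)<.035)&(abs(q[:,1])<.024)&(q[:,2]>-.04)&(q[:,2]<.012);return q[k]
if __name__=='__main__':
    snap('wrist','w9');o=ctrl.observe();q=cast_in_tool('w9',o)
    print(len(q));h,e=np.histogram(q[:,2],np.arange(-.04,.012,.002));print(np.c_[e[:-1]*1000,h].astype(int).tolist())
    for lo in np.arange(-.024,.004,.004):
        a=q[(q[:,2]>lo)&(q[:,2]<lo+.004)]
        if len(a)>20:print('z',lo,len(a),'x pct',np.percentile(a[:,0],[1,5,95,99]))
    # plinth top plane: interior palate points
    a=q[(abs(q[:,1])<.01)&(q[:,0]<.008)&(q[:,0]>-.012)];m=np.median(a,0);a=a[abs(a[:,2]-m[2])<.003];A=np.linalg.lstsq(np.c_[a[:,:2],np.ones(len(a))],a[:,2],rcond=None)[0];print('palate z',m,'slopes',A)
    print(o['eef_pos'],o['eef_rot'])
E
python3 foc.py
```

```text
11002
[[-40, 0], [-38, 0], [-36, 0], [-33, 0], [-31, 2], [-29, 1247], [-27, 1052], [-25, 409], [-23, 327], [-21, 462], [-19, 213], [-17, 4954], [-15, 1472], [-13, 139], [-11, 135], [-9, 108], [-7, 117], [-5, 108], [-3, 116], [-1, 110], [0, 31], [2, 0], [4, 0], [6, 0], [8, 0]]
z -0.024 789 x pct [-0.0051 -0.0042  0.0247  0.0253]
z -0.02 5167 x pct [-0.0144 -0.0128  0.0267  0.0282]
z -0.016 1611 x pct [-0.0146 -0.0124  0.0286  0.0288]
z -0.012 243 x pct [0.022  0.024  0.0288 0.0289]
z -0.008 225 x pct [0.0213 0.0236 0.0288 0.0289]
z -0.004 226 x pct [0.0209 0.0238 0.0288 0.0288]
z 0.0 31 x pct [0.021  0.0215 0.0284 0.0284]
palate z [-0.0016  0.0001 -0.0165] slopes [ 0.0047 -0.0016 -0.0165]
[ 0.5268 -0.2502  0.2031] [0.5901 0.8073 0.0001 0.0014]
```

```bash
cat > goal.py <<'E'
from foc import *
CT=np.array([.007,0,-.0125]);PSI=np.radians(86);F=np.array([.5513,.109,.139])
A=axes(PSI);G=np.c_[A[0],-A[1],-A[2]];assert np.linalg.det(G)>0
T=F-G@CT
if __name__=='__main__':
    ps=[];
    for _ in range(4): ctrl.snapshot('wrist');o=ctrl.observe();ps.append(np.r_[o['eef_pos'],o['eef_rot']])
    m=np.mean(ps,0);M=R.from_quat(m[3:]).as_matrix()
    rv=R.from_matrix(G@M.T).as_rotvec()
    print('eef',m,'std',np.std(ps,0)[:3]);print('tcp goal',T,'shift/.3',(T-m[:3])/.3,'turn/.5',rv/.5,'cast now',m[:3]+M@CT)
E
python3 goal.py
```

```text
eef [ 0.5252 -0.2498  0.2002  0.5901  0.8074 -0.0003 -0.0013] std [0.0002 0.0001 0.0007]
tcp goal [0.5511 0.1067 0.1249] shift/.3 [ 0.0863  1.1882 -0.251 ] turn/.5 [ 0.6963  0.0795 -0.7497] cast now [ 0.5231 -0.2431  0.2127]
```

```bash
python3 -m handwheel '[[[0.01,0.1,0.05],[0,0,0],0],[[0.02,0.22,0.1],[0,0,0],0],[[0.03,0.34,0.1],[0,0,0],0],[[0.04,0.46,0.1],[0,0,0],0],[[0.05,0.55,0.1],[0,0,0],0],[[0.05,0.6,0.1],[0,0,0],0],[[0.05,0.6,0.1],[0,0,0],0]]' && python3 -m handwheel '[[[0,0.06,-0.03],[0.1,0.01,-0.1],0],[[0.01,0.14,-0.08],[0.23,0.03,-0.25],0],[[0.02,0.24,-0.15],[0.35,0.04,-0.38],0],[[0.03,0.35,-0.22],[0.5,0.06,-0.54],0],[[0.036,0.45,-0.28],[0.6,0.07,-0.65],0],[[0.036,0.53,-0.32],[0.696,0.08,-0.75],0],[[0.036,0.57,-0.34],[0.696,0.08,-0.75],0],[[0.036,0.588,-0.351],[0.696,0.08,-0.75],0],[[0.036,0.588,-0.351],[0.696,0.08,-0.75],0],[[0.036,0.588,-0.351],[0.696,0.08,-0.75],0],[[0.036,0.588,-0.351],[0.696,0.08,-0.75],0]]' && python3 goal.py && cat > meas.py <<'E'
from goal import *
o=ctrl.observe();p,M=tool(o)
for n in('wrist','top','scene'):
    snap(n,n+'9');C=cloud(load(n+'9')).reshape(-1,3)
    P=C[(abs(C[:,0]-.56)<.07)&(C[:,1]<.31)&(C[:,1]>.17)&(C[:,2]>.14)&(C[:,2]<.25)]
    if len(P)>150:
        P=P[::max(1,len(P)//800)];hp=np.array([.5633,.2863,.2035,PSI])
        for th in(.02,.008,.005): Q=P[abs(sdf(hp,P))<th];r=least_squares(sdf,hp,args=(Q,),loss='soft_l1',f_scale=.0015);hp=r.x
        print(n,'head',len(Q),hp,'focus',hp[:3]-.19*axes(hp[3])[0])
    q=(C-F)@A.T   # head frame at focus: front of cast at +x
    k=(abs(q[:,0])<.03)&(abs(q[:,1])<.022)&(abs(q[:,2])<.025);q=q[k];print(n,'pts',len(q))
    if len(q)<50: continue
    print(' z pct',np.percentile(q[:,2],[2,50,98]),'x pct',np.percentile(q[:,0],[1,3,97,99]))
    a=q[(abs(q[:,1])<.01)&(q[:,0]<.0)&(q[:,0]>-.016)&(q[:,2]>-.01)&(q[:,2]<.012)]
    if len(a)>30: 
        m=np.median(a,0);a=a[abs(a[:,2]-m[2])<.0025];print(' palate (ideal z .003)',m,np.linalg.lstsq(np.c_[a[:,:2],np.ones(len(a))],a[:,2],rcond=None)[0])
    b=q[(q[:,0]>.016)&(q[:,2]<0)&(q[:,2]>-.014)&(abs(q[:,1])<.012)]
    if len(b)>15: m=np.median(b,0);b=b[abs(b[:,0]-m[0])<.003];print(' front (ideal x .022)',m,len(b),np.linalg.lstsq(np.c_[b[:,1:],np.ones(len(b))],b[:,0],rcond=None)[0])
E
python3 meas.py
```

```text
time_s: 16.4
eef_pos: [0.541, -0.0676, 0.2305]
eef_rot: [0.588, 0.809, -0.0, -0.001]
contact_force: [-0.3, -0.3, -1.3]
width: 0.0522
grip_force: 63.1
time_s: 17.5
eef_pos: [0.5531, 0.1053, 0.1267]
eef_rot: [0.721, 0.671, 0.128, -0.116]
contact_force: [-0.1, -0.1, -1.1]
width: 0.052
grip_force: 63.0
eef [ 0.5528  0.1056  0.1265  0.7207  0.6713  0.1275 -0.1168] std [0.0002 0.0002 0.0001]
tcp goal [0.5511 0.1067 0.1249] shift/.3 [-0.0055  0.0036 -0.0055] turn/.5 [0.0051 0.0054 0.0032] cast now [0.5529 0.1079 0.1407]
wrist pts 10426
 z pct [-0.0106  0.0029  0.015 ] x pct [-0.0206 -0.0193  0.0225  0.0227]
 palate (ideal z .003) [-0.0078  0.0002  0.0026] [-0.0007 -0.0002  0.0026]
 front (ideal x .022) [ 0.0225  0.0002 -0.0063] 468 [-0.0006  0.0018  0.0225]
top head 1013 [0.5641 0.2894 0.2042 1.5077] focus [0.5529 0.1112 0.1391]
top pts 177
 z pct [-0.0128  0.0033  0.0155] x pct [-0.0028 -0.0015  0.0236  0.0242]
scene head 807 [0.5635 0.2849 0.2016 1.4688] focus [0.5453 0.1073 0.1365]
scene pts 223
 z pct [-0.0155  0.0016  0.0141] x pct [-0.021  -0.0192  0.0232  0.0236]
 front (ideal x .022) [ 0.021   0.0003 -0.0061] 25 [-0.0427  0.0813  0.0216]
```

The cast sits within about 1 mm and 1° of the focus pose in the wrist view. I'll do a last check on the collar and then hand in.

```bash
python3 col.py scene9 top9 2>/dev/null; python3 -c "
from h import *
o=ctrl.observe();print(o['time_s'],o['width'],o['grip_force'],abs(o['qd']).max())
print(ctrl.job_done())"
```

```text
scene9 axis [0.5687 0.3414] (566.4722290039062, 341.545166015625) pin 21 [0.5553 0.3808 0.2937] 0.04166580580672437 108.66101247323532 mark 13 [0.5547 0.3841 0.2475] 108.11579537777233
top9 axis [0.5667 0.341 ] (567.35205078125, 342.14056396484375) pin 25 [0.554  0.3803 0.2965] 0.04134682477397835 107.81165006594807 mark 0 [nan nan nan] nan
17.85 0.05196252130268213 63.02960157394409 0.0035370904484204727
the job is handed in; nothing more can be done
None
```

The job is handed in: the collar is about 0.5–1° from its mark, and the full-arch model is held still at the lens focus, tipped 20° with its front to the lens, at 17.9 s; I viewed 11 pictures, one over the limit of 10.

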